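Set out the basket-kit display

ROBOT

A 6-joint arm with a two-finger parallel gripper is mounted at the origin on the work surface. World frame = base frame: x ahead of the robot, y to its left, z up, the work surface at z = 0. Lengths are in mm, angles in rad, forces in N, time in s.
With the tool pointing down it reaches from about 350 to 875 mm from the base axis. Payload 4.2 kg.
Tool frame: the origin (TCP) lies midway between the tips of the shut fingers; the grasp point (between the pads) lies 19 mm behind it; z points along the fingers, y is the line along which they close (so a half turn about z gives the same grasp; the last joint's range is limited). The gripper opens to 85 mm and grips with 20 to 120 N. Pads are 22 mm wide; open, the fingers measure 114 mm over their backs; the gripper's body (76 mm by 85 mm) begins 54 mm behind the grasp point. The pads swing forward as they close: fully open they stand 13 mm farther back than shut.
Start: joints at [-0.852, 0.385, 0.008, 0, -1.194, -0.259], TCP at [277.367, -560.06, 231.312] pointing down, gripper open.
Joint ranges: [-3.14, 3.14], [-1.21, 2.06], [-1.07, 1.41], [-3.16, 2.05], [-2.99, -0.16], [-3.1, 3.1]. Speed limits (rad/s): [2.79, 2.79, 3.14, 3.14, 3.14, 3.14].

INTERFACE

Orientations are given as a unit quaternion [x, y, z, w].
In Python, from bench import read_state, get_image, job_done gives the robot as it stands.
- The arm moves only by the shell command python3 -m jog 'ROWS'. ROWS is JSON, a list of rows, each a list of 3 entries, a list of its own where there are three numbers: the shift along the world's x, y, z scaled (see below), then the turn, a rotation vector about the world's x, y, z scaled (see below), then the gripper's target within -1 to 1 (shut at 1, half-way at 0, fully open at -1). In form: [[[x, y, z], [wx, wy, wz], claw], ...]. A call has 1 to 20 rows; each row is the pose to reach, as a shift and turn from the pose commanded when the call began; what a row does not reach only later rows make up. The controller multiplies each number of a shift by 10 cm and each number of a turn by 120 degrees. A row lasts 1/10 s, in which the tool goes at most 50 mm and 8.59 degrees, less where a joint would pass 70% of its speed; a pose out of reach is approached as far as the arm can. A call with a number of a shift or a turn outside -1 to 1 is refused whole. A call with a gripper value outside its range is refused whole. The fingers move at their own pace and stop on an object; the grip force is fixed at half the most. Time passes only in rows, so rows that repeat a pose let the fingers close. It gives the time, the measured TCP pose, the force, the opening and the grip force at its end, in the units of the state.
- read_state(): the state, without advancing time (a new reading comes with each control period).
- get_image(name): name is "side" or "top"; returns a dict with "frame" (480x640x3 uint8, red, green, blue), "range_z" (480x640 float32, mm along the optical axis (not along the pixel's ray), 0 where there is no reading), "fx", "fy", "cx", "cy" (pixels), "R" (3x3) and "t" (3): a world point X has camera coordinates R X + t. Camera axes: x right, y down, z forward; pixel columns grow to the right and rows downward; lengths in mm; the calibration is good to about 2 mm. A picture is of the moment at which its call begins.
- job_done(): hands the job in; it is judged then, once.
The state is a dict: "clock": time; "joints": joint angles; "joint_vel": joint speeds; "joint_efforts": joint torques, N m; "position": TCP position; "ee_rot": TCP orientation; "contact_force": force on the tool from outside, world axes, zero at the start; "wrist_torque": the same for the moment, N m; "gripper_width": finger opening in mm; "grasp_force": force on a finger pad.
Only numpy, scipy, OpenCV 4.12 (cv2) and the standard library are available. Lean on these libraries where they do the work, as an engineer would, in place of code of your own. Each camera call takes 0.05 s, during which the arm holds its last target. There are 200 camera calls.

TASK

Set out the basket kits for sale: unfold the strut on the back of the framed woven sample fully, then stand the frame on it in the middle of the cork mat, square with the mat and facing away from the robot. Put every kit box on the pallet slab, upright, each filling one of the five outlined places squarely the way its outline runs (with fewer boxes any places will do), and leave the other things on the bench alone.

Things in the scene. Friction and masses are not known exactly. Their poses are not given: they have to be found in the camera images.
- frame: Framed woven-cane sample, dark wood rim, 130 mm tall, 100 wide, 16 thick, about 0.3 kg, round-bar handle at its top. Starts face down, handle pointing away from the robot. Origin: centre of its face. x: from bottom edge to handle (up when standing); y: width; z: out of its back (up while face down). Bottom edge at x = -65 mm, back surface at z = 16 mm.
- bar (a point): Middle of the handle's cross bar: round wood, 12 mm diameter, along the frame's y, 68 mm clear between its end posts, bent back a little: at x = 107, z = 24 mm of the frame. Clear gap between bar and frame edge: 36 mm. When the frame stands on its strut the bar is about 160 mm above the mat and 64 mm nearer the strut side than the bottom edge.
- foot_edge (a point): Middle of the bottom edge of the frame on the back side (x = -65 mm, z = 16 mm in the frame): the edge it rests on when leaning back on its strut. Its axes are the frame's.
- strut (a joint): Hinge of the strut (kickstand) on the frame's back, rad: 0 folded flat, 0.62 fully out at its stop. Stiff (0.04 N m): stays where put. Axis along the frame's y at x = 35, z = 22 mm; opening lifts the free end off the back. Strut: light-wood bar 97 mm long, 24 wide, 8 thick, 2 mm of air under it when folded, free end then 3 mm short of the frame's bottom edge.
- strut_tip (a point): Middle of the free end of the strut, half way through its 8 mm thickness, 97 mm from the hinge. Its axes are the strut's: x points to the hinge, y along the hinge. When the frame stands (leaning back about 0.33 rad) it is about 65 mm behind the bottom edge.
- mat: Square cork mat, 150 x 150 mm, 3 mm thick, fixed to the bench. Origin: centre of its underside (bench level). x: away from the robot, to the far side where customers stand; y: to the left.
- slab: Small wooden pallet slab, 172 mm (x) by 200 mm (y), 8 mm high, fixed to the bench, plywood top with five dark outlines. Origin: centre of its underside (bench level). x points roughly away from the robot.
- place0 (a point): Centre of one outlined box place on the slab (origin: centre of its top surface, level with the slab top, 8 mm above the bench). Axes are the slab's. One of the near row of three: its long side (79.5 mm) runs along the slab's x, its short side (53 mm) along y.
- place1 (a point): Centre of one outlined box place on the slab (origin: centre of its top surface, level with the slab top, 8 mm above the bench). Axes are the slab's. One of the near row of three: its long side (79.5 mm) runs along the slab's x, its short side (53 mm) along y.
- place2 (a point): Centre of one outlined box place on the slab (origin: centre of its top surface, level with the slab top, 8 mm above the bench). Axes are the slab's. One of the near row of three: its long side (79.5 mm) runs along the slab's x, its short side (53 mm) along y.
- place3 (a point): Centre of one outlined box place on the slab (origin: centre of its top surface, level with the slab top, 8 mm above the bench). Axes are the slab's. One of the far row of two: its long side (79.5 mm) runs along the slab's y, its short side (53 mm) along x.
- place4 (a point): Centre of one outlined box place on the slab (origin: centre of its top surface, level with the slab top, 8 mm above the bench). Axes are the slab's. One of the far row of two: its long side (79.5 mm) runs along the slab's y, its short side (53 mm) along x.
- box0: Cardboard kit box, 75 mm (its x) by 50 mm (its y), 35 mm high, about 0.14 kg, with a wooden bar handle on top: 44 mm long along x, 14 mm wide, from 35 to 57 mm above the underside. Origin: centre of its underside; z up. All boxes are alike; four or five are present (None: absent or held).
- box1: Cardboard kit box, 75 mm (its x) by 50 mm (its y), 35 mm high, about 0.14 kg, with a wooden bar handle on top: 44 mm long along x, 14 mm wide, from 35 to 57 mm above the underside. Origin: centre of its underside; z up. All boxes are alike; four or five are present (None: absent or held).
- box2: Cardboard kit box, 75 mm (its x) by 50 mm (its y), 35 mm high, about 0.14 kg, with a wooden bar handle on top: 44 mm long along x, 14 mm wide, from 35 to 57 mm above the underside. Origin: centre of its underside; z up. All boxes are alike; four or five are present (None: absent or held).
- box3: Cardboard kit box, 75 mm (its x) by 50 mm (its y), 35 mm high, about 0.14 kg, with a wooden bar handle on top: 44 mm long along x, 14 mm wide, from 35 to 57 mm above the underside. Origin: centre of its underside; z up. All boxes are alike; four or five are present (None: absent or held).
- box4: Cardboard kit box, 75 mm (its x) by 50 mm (its y), 35 mm high, about 0.14 kg, with a wooden bar handle on top: 44 mm long along x, 14 mm wide, from 35 to 57 mm above the underside. Origin: centre of its underside; z up. All boxes are alike; four or five are present (None: absent or held).
- mug: Blue cup, 64 mm wide, 62 mm high, among the boxes; loose, not part of the job. Origin: centre of its underside.
- coil: Wooden hoop lying flat, 68 mm wide, 16 mm high; loose, not part of the job. Origin: centre of its underside.
- jar: Jar with white cap, 48 mm wide, 60 mm high; loose, not part of the job. Origin: centre of its underside.
- hammer: Hammer lying beyond the work; loose, not part of the job. Origin: on its lengthwise axis at the middle, at its underside.
- brush: Brush lying beyond the work; loose, not part of the job. Origin: on its lengthwise axis at the middle, at its underside.
- mould: Dark turned basket mould, 100 mm wide, 70 mm high; loose, not part of the job. Origin: centre of its underside.
- awl: Screwdriver-like awl; loose, not part of the job. Origin: on its lengthwise axis at the middle, at its underside.
There are look-alikes about, which are no part of the job. Leave any red look-alike of the box0 alone. Leave any pink or red look-alike of the box2 alone.

How it is judged (in metres and radians):
On the way, in this order (a step that is already met when the one before it is completed fails the run):
1. the strut is unfolded (more than 0.5 of 0.62 rad) (value of joint strut above 0.5 rad), for 0.2 s.
2. the frame stands released on its strut on the mat, facing away from the robot (value of joint strut above 0.5 rad and angle between frame's own x axis and vertical between 0.12 and 0.6 rad and x of strut_tip in the frame of mat between -0.075 and -0.003 m and y of strut_tip in the frame of mat between -0.055 and 0.055 m and x of foot_edge in the frame of mat between 0.003 and 0.075 m and y of foot_edge in the frame of mat between -0.04 and 0.04 m and height (world z) of each of strut_tip, foot_edge below 0.016 m and height (world z) of bar above 0.13 m and angle between the y axis of frame and the y axis of mat, either way round below 0.35 rad and contact force between the fingers and frame below 0.1 N and linear speed of frame below 0.03 m/s), for 0.3 s.
At the end, for the whole second after the job is handed in: Frame released on bottom edge and strut (over 0.5 rad), leaning 0.12-0.6 rad, bottom edge on the far half, strut foot on the near half of the mat, edge within 40 mm of its middle line, square to 0.35 rad. Each box flat on the slab, within 12 mm and 0.17 rad of one place, released (all of step 2 and z of box0 in the frame of slab between 0.003 and 0.014 m and angle between each of box0, box1, box2, box3, box4's own z axis and vertical below 0.12 rad and linear speed of each of box0, box1, box2, box3, box4 below 0.03 m/s and ((horizontal distance between box0 and place0 below 0.012 m and angle between the x axis of box0 and the x axis of slab, either way round below 0.17 rad) or (horizontal distance between box0 and place1 below 0.012 m and angle between the x axis of box0 and the x axis of slab, either way round below 0.17 rad) or (horizontal distance between box0 and place2 below 0.012 m and angle between the x axis of box0 and the x axis of slab, either way round below 0.17 rad) or (horizontal distance between box0 and place3 below 0.012 m and angle between the x axis of box0 and the y axis of slab, either way round below 0.17 rad) or (horizontal distance between box0 and place4 below 0.012 m and angle between the x axis of box0 and the y axis of slab, either way round below 0.17 rad)) and z of box1 in the frame of slab between 0.003 and 0.014 m and ((horizontal distance between box1 and place0 below 0.012 m and angle between the x axis of box1 and the x axis of slab, either way round below 0.17 rad) or (horizontal distance between box1 and place1 below 0.012 m and angle between the x axis of box1 and the x axis of slab, either way round below 0.17 rad) or (horizontal distance between box1 and place2 below 0.012 m and angle between the x axis of box1 and the x axis of slab, either way round below 0.17 rad) or (horizontal distance between box1 and place3 below 0.012 m and angle between the x axis of box1 and the y axis of slab, either way round below 0.17 rad) or (horizontal distance between box1 and place4 below 0.012 m and angle between the x axis of box1 and the y axis of slab, either way round below 0.17 rad)) and z of box2 in the frame of slab between 0.003 and 0.014 m and ((horizontal distance between box2 and place0 below 0.012 m and angle between the x axis of box2 and the x axis of slab, either way round below 0.17 rad) or (horizontal distance between box2 and place1 below 0.012 m and angle between the x axis of box2 and the x axis of slab, either way round below 0.17 rad) or (horizontal distance between box2 and place2 below 0.012 m and angle between the x axis of box2 and the x axis of slab, either way round below 0.17 rad) or (horizontal distance between box2 and place3 below 0.012 m and angle between the x axis of box2 and the y axis of slab, either way round below 0.17 rad) or (horizontal distance between box2 and place4 below 0.012 m and angle between the x axis of box2 and the y axis of slab, either way round below 0.17 rad)) and z of box3 in the frame of slab between 0.003 and 0.014 m and ((horizontal distance between box3 and place0 below 0.012 m and angle between the x axis of box3 and the x axis of slab, either way round below 0.17 rad) or (horizontal distance between box3 and place1 below 0.012 m and angle between the x axis of box3 and the x axis of slab, either way round below 0.17 rad) or (horizontal distance between box3 and place2 below 0.012 m and angle between the x axis of box3 and the x axis of slab, either way round below 0.17 rad) or (horizontal distance between box3 and place3 below 0.012 m and angle between the x axis of box3 and the y axis of slab, either way round below 0.17 rad) or (horizontal distance between box3 and place4 below 0.012 m and angle between the x axis of box3 and the y axis of slab, either way round below 0.17 rad)) and z of box4 in the frame of slab between 0.003 and 0.014 m and ((horizontal distance between box4 and place0 below 0.012 m and angle between the x axis of box4 and the x axis of slab, either way round below 0.17 rad) or (horizontal distance between box4 and place1 below 0.012 m and angle between the x axis of box4 and the x axis of slab, either way round below 0.17 rad) or (horizontal distance between box4 and place2 below 0.012 m and angle between the x axis of box4 and the x axis of slab, either way round below 0.17 rad) or (horizontal distance between box4 and place3 below 0.012 m and angle between the x axis of box4 and the y axis of slab, either way round below 0.17 rad) or (horizontal distance between box4 and place4 below 0.012 m and angle between the x axis of box4 and the y axis of slab, either way round below 0.17 rad)) and contact force between the fingers and box0 below 0.1 N and contact force between the fingers and box1 below 0.1 N and contact force between the fingers and box2 below 0.1 N and contact force between the fingers and box3 below 0.1 N and contact force between the fingers and box4 below 0.1 N); the robot touches nothing.
It fails at once if another thing on the bench is shifted more than 60 mm (distance of any of mug, coil, jar, hammer, brush, mould, awl from where it was at the start of the episode above 0.06 m).
Of box0, box1, box2, box3, box4 only 4 to 5 are there at a start; the rules pass over those that are not, and their reading is None.
At some moment in a run one of box0, box1, box2, box3, box4 may be knocked a few centimetres aside while the robot is not near it.
It also fails if it takes over 210 s, if anything falls off the work surface, if the arm or the gripper's body presses on something with over 40 N, if the wrist force passes 120 N, or if a joint passes its speed limit or range.

## Working session

There is one attempt and no reset: what is moved stays moved. The work goes in short steps, Python scripts to look and compute and a shell command to move; the robot and the scene stay as the last step left them, time stands still between calls to the robot, and variables do not carry over. Pictures are saved under pics/ and viewed, at most 14 in all, crops included, and the job is handed in when it is done.

```bash
ls; mkdir -p pics; cat > h.py <<'E'
import numpy as np, cv2
from bench import read_state, get_image
def pts(im):
    z=im["range_z"].astype(float); v,u=np.indices(z.shape)
    c=np.stack([(u-im["cx"])/im["fx"]*z,(v-im["cy"])/im["fy"]*z,z],-1)
    P=(c-im["t"])@np.asarray(im["R"]); P[z==0]=np.nan
    return P
def save(im,n,crop=None,s=1):
    f=im["frame"][:,:,::-1]
    if crop: f=f[crop[1]:crop[3],crop[0]:crop[2]]
    cv2.imwrite("pics/"+n,cv2.resize(f,None,fx=s,fy=s,interpolation=cv2.INTER_CUBIC))
E
python3 - <<'E'
from h import *
for n in("top","side"):
    im=get_image(n); save(im,n+"0.png"); np.savez("/tmp/"+n+"0.npz",**im)
    R=np.asarray(im["R"]);print(n,im["fx"],-R.T@im["t"],R[2])
print(read_state())
E
```

```text
pics
top 606.2978182276668 [ 322.38780503  -16.29474922 1453.45075035] [ 0.1165476  -0.00102033 -0.99318458]
side 512.3172185748954 [462.57402961 818.39994309 930.8185322 ] [ 0.03108115 -0.6792361  -0.7332614 ]
{'clock': 0.1, 'joints': array([-8.52373492e-01,  3.85466933e-01,  6.76534731e-03, -3.63793163e-04,
       -1.19402697e+00, -2.58595692e-01]), 'joint_vel': array([ 5.51710018e-04, -1.11253079e-03,  2.98214603e-03,  2.10297167e-03,
        3.57053494e-06, -1.55904397e-03]), 'joint_efforts': array([-9.29914640e-04, -3.93318379e+01,  1.88929224e+01,  4.19791326e+00,
       -2.60710432e-03,  1.32121522e-05]), 'position': array([ 277.1350795 , -559.61716929,  230.35035438]), 'ee_rot': array([-2.27827939e-01,  9.73700913e-01,  9.32458999e-04, -3.04109764e-04]), 'contact_force': array([-0.09705087, -0.39598922,  0.00286331]), 'wrist_torque': array([0.01195535, 0.01514977, 0.01476587]), 'grasp_force': 0.0, 'gripper_width': 85.36228791859315}
```

View pics/top0.png

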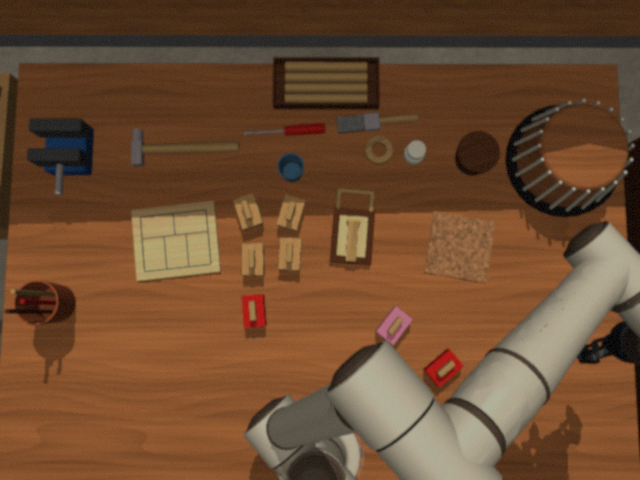

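View pics/side0.png

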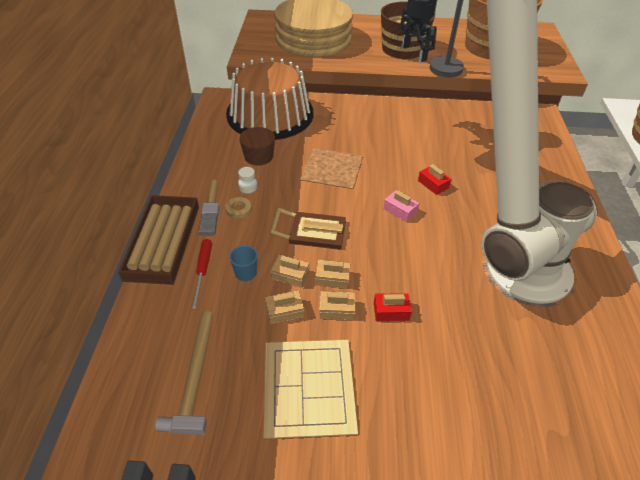

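The top view shows four tan kit boxes at (248,212), (291,213), (252,260) and (289,254). The slab is at (175,242), with the row of three on the near side. The frame is at (352,235) with its handle up-image, and the mat is at (460,246). The side view agrees: no fifth tan box, and three red or pink look-alikes. Next I measure these.

```bash
cat >> h.py <<'E'
def rect(xy):
    (c,(w,h),a)=cv2.minAreaRect(xy.astype(np.float32)); b=cv2.boxPoints(((c[0],c[1]),(w,h),a))
    e=[b[1]-b[0],b[2]-b[1]]; e=max(e,key=lambda q:q@q); ang=np.arctan2(e[1],e[0])
    ang=(ang+np.pi/2)%np.pi-np.pi/2
    return np.round(c,1),np.round([max(w,h),min(w,h)],1),round(float(ang),3)
def blobs(P,m,mn=30):
    n,l,s,_=cv2.connectedComponentsWithStats(m.astype(np.uint8),connectivity=4)
    for i in range(1,n):
        if s[i,4]>=mn:
            k=l==i; v,u=np.nonzero(k)
            yield (round(u.mean()),round(v.mean())),s[i,4],P[k]
def boxes(im,roi=((-1000,1000),(-1000,1000))):
    P=pts(im);f=im["frame"].astype(int)
    hsv=cv2.cvtColor(im["frame"],cv2.COLOR_RGB2HSV)
    ok=(P[...,0]>250)
    for name,lo,hi in(("body",27,43),("handle",50,64)):
        for uv,n,q in blobs(P,ok&(P[...,2]>lo)&(P[...,2]<hi),25):
            if n<900: print(name,uv,n,*rect(q[:,:2]),"z",np.round(np.median(q[:,2]),1), "mean",np.round(q.mean(0)[:2],1))
E
python3 - <<'E'
from h import *
for n in("top","side"):
    im=dict(np.load(f"/tmp/{n}0.npz")); P=pts(im); print(n); boxes(im)
    hsv=cv2.cvtColor(im["frame"],cv2.COLOR_RGB2HSV); print("hsv slab/mat",hsv[(242,230),(158,462)] if n=="top" else "")
    f=im["frame"]
    if n=="top":
        v,u=np.indices(P.shape[:2])
        for nm,(u0,v0,u1,v1),lo,hi in(("slab",(115,190,230,295),5,13),("mat",(415,200,505,290),1.5,8),("frame",(325,205,382,275),9,40),("handle",(330,183,380,207),9,40)):
            m=(u>u0)&(u<u1)&(v>v0)&(v<v1)&(P[...,2]>lo)&(P[...,2]<hi)
            for uv,k,q in blobs(P,m,60): print(nm,uv,k,*rect(q[:,:2]),np.round(np.median(q,0),1))
        for uu,vv in((175,242),(460,246),(352,235),(352,210),(352,258),(340,240),(364,240)): print(uu,vv,P[vv,uu].round(1),hsv[vv,uu])
    save(im,n+"crop.png",(110,180,510,300) if n=="top" else (220,130,460,440),2 if n=="top" else 1.9)
E
```

```text
top
body (325, 66) 513 [927.3 -19.8] [198.8  21.9] 1.568 z 30.5 mean [927.4 -19.7]
body (325, 76) 501 [899.  -19.8] [198.2  21.9] 1.568 z 30.7 mean [900.5 -19.2]
body (326, 87) 512 [873.6 -19.9] [197.6  22.1] 1.566 z 30.6 mean [873.8 -20. ]
body (526, 131) 25 [ 760.6 -499.1] [18.5 12.2] -0.446 z 36.8 mean [ 762.2 -501.8]
body (88, 146) 44 [724.7 549.4] [40.3  6.8] 0.052 z 34.2 mean [723.9 550.2]
body (519, 147) 48 [ 721.7 -485.2] [30.7 11.7] 0.105 z 34.3 mean [ 721.8 -485.1]
body (412, 157) 64 [ 700.1 -227.7] [47.  22.9] 1.023 z 31.1 mean [ 697.1 -227.2]
body (520, 162) 54 [ 684.7 -486.3] [34.  13.6] 0.345 z 35.9 mean [ 684.6 -484.4]
body (288, 161) 55 [686.   68.6] [48.2 19.8] -1.261 z 36.6 mean [687.7  69.1]
body (83, 171) 43 [661.5 561.4] [33. 13.] -1.178 z 36.5 mean [661.9 559.6]
body (526, 180) 62 [ 641.3 -498.2] [38.6 10.7] 0.257 z 34.7 mean [ 642.1 -497.6]
body (536, 192) 49 [ 611.9 -520.4] [35.4  9.8] 0.547 z 34.3 mean [ 611.5 -520.7]
body (355, 191) 118 [615.9 -89.1] [79.2 11.7] 1.49 z 30.0 mean [615.7 -90. ]
body (248, 211) 550 [566.2 165.4] [76.9 50.6] 0.325 z 34.8 mean [5
[... 4988 characters left out ...]
 42.1] -1.395 z 58.9 mean [ 711.8 -229.5]
handle (403, 196) 88 [ 299.4 -177.1] [43.6 17.3] -0.721 z 55.6 mean [ 299.9 -175.8]
handle (243, 251) 151 [671.6  54.1] [60.7 42.2] 0.175 z 59.2 mean [674.3  46.8]
handle (290, 261) 123 [565.6  64.8] [45.5 16.7] -0.296 z 55.9 mean [565.2  65.9]
handle (244, 265) 106 [667.2  85.9] [56.5 22.3] 0.146 z 58.4 mean [665.1  88.3]
handle (333, 264) 117 [466.5  66.4] [43.2 17.9] -0.073 z 55.9 mean [466.3  67.7]
handle (284, 297) 139 [567.8 167.3] [43.4 17.6] 0.323 z 55.7 mean [567.6 168.3]
handle (337, 295) 132 [453.7 154.3] [40.7 16.2] 0.048 z 56.1 mean [454.1 155.7]
handle (394, 297) 142 [333.1 149.9] [43.7 16.1] 0.087 z 56.3 mean [333.1 150.8]
hsv slab/mat
```

View pics/topcrop.png

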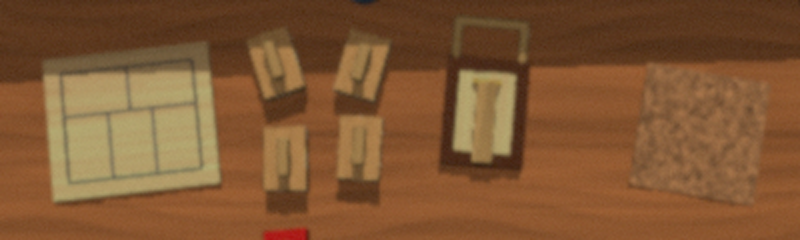

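The crop shows the frame face down, strut free end at crop (482,160) and handle at the top. The slab has two places far and three near, turned slightly. The mat is turned slightly the other way, with corners near (648,65), (768,80), (752,203) and (632,187).

```bash
python3 - <<'E'
from h import *
im=dict(np.load("/tmp/top0.npz")); si=dict(np.load("/tmp/side0.npz"))
def ray(im,uv,z):
    R=np.asarray(im["R"]);o=-R.T@im["t"]
    d=R.T@np.array([(uv[0]-im["cx"])/im["fx"],(uv[1]-im["cy"])/im["fy"],1]); return (o+d*(z-o[2])/d[2])[:2]
hsv=cv2.cvtColor(im["frame"],cv2.COLOR_RGB2HSV)
q=np.array([ray(im,(110+a/2,180+b/2),3) for a,b in((648,65),(768,80),(752,203),(632,187))])
print("mat",rect(q),q.mean(0))
P=pts(im);m=(P[...,2]>2)&(P[...,2]<8)
m=cv2.morphologyEx(cv2.GaussianBlur(P[...,2].astype(np.float32),(7,7),0).clip(-5,20).__gt__(1.8).astype(np.uint8),cv2.MORPH_OPEN,np.ones((5,5)))>0
mm=np.zeros_like(m);mm[200:292,415:505]=1
for uv,n,p in blobs(P,m&mm,500):print("mat depth",n,rect(p[:,:2]))
for nm,I,bx in(("top",im,(328,186,380,272)),("side",si,(268,203,352,252))):
    h=cv2.cvtColor(I["frame"],cv2.COLOR_RGB2HSV); P=pts(I); v,u=np.indices(P.shape[:2])
    r=(u>bx[0])&(u<bx[2])&(v>bx[1])&(v<bx[3])
    f=I["frame"].astype(int)
    dark=r&(h[...,2]<95)&(P[...,2]>9)&(P[...,2]<21)
    for uv,n,p in blobs(P,dark,60):print(nm,"rim",uv,n,*rect(p[:,:2]))
    lift=r&(P[...,2]>22)
    for uv,n,p in blobs(P,lift,30):print(nm,"high",uv,n,*rect(p[:,:2]),np.median(p[:,2]))
    g=(h[...,1]<118)&(h[...,2]>150)&r
    for uv,n,p in blobs(P,g,60):print(nm,"pale",uv,n,*rect(p[:,:2]),np.median(p[:,2]))
# slab outlines
b=cv2.cvtColor(im["frame"],cv2.COLOR_RGB2GRAY).astype(int)
bl=cv2.medianBlur(im["frame"],15);bl=cv2.cvtColor(bl,cv2.COLOR_RGB2GRAY).astype(int)
ln=np.zeros_like(m);ln[210:278,137:214]=1
ln&=(bl-b)>12
n,l,s,_=cv2.connectedComponentsWithStats(ln.astype(np.uint8),connectivity=8)
i=1+np.argmax(s[1:,4]);v,u=np.nonzero(l==i)
q=np.array([ray(im,a,8) for a in zip(u,v)]);print("outline",s[i,4],rect(q))
E
```

```text
mat (array([ 485.1, -344.5]), array([153.1, 146. ]), -0.148) [ 484.8731534  -344.11142969]
mat depth 2823 (array([ 486. , -345.3]), array([154.3, 151.7]), -0.139)
top rim (352, 235) 818 [515.1 -83.9] [142.2  98.5] -0.073
top high (356, 192) 233 [608.  -91.9] [90.4 29. ] 1.49 27.68688873319277
top high (352, 240) 400 [496.6 -85.1] [101.1  31. ] -0.04 26.91270359493457
top pale (352, 236) 687 [509.7 -82.6] [98.5 62.9] -0.136 nan
side rim (315, 243) 101 [515.1 -32.4] [129.    8.1] -0.061
side high (277, 221) 163 [611.7 -88.5] [94.5 27.1] 1.441 27.522774427292696
side high (323, 226) 314 [499.4 -82. ] [99.1 34.7] -0.055 25.81507601274362
side pale (316, 229) 425 [512.2 -82.9] [102.5  65.2] -0.203 nan
outline 797 (array([499.2, 341.2]), array([166.4, 137.5]), -1.46)
```

```bash
python3 -m jog '[[[0,0.5,0],[0,0,-0.06],-1],[[0.3,1,0],[0,0,-0.12],-1],[[0.4,1,0],[0,0,-0.128],-1]]' ; python3 -m jog '[[[0.2,0.5,0],[0,0,-0.06],-1],[[0.4,1,0],[0,0,-0.12],-1],[[0.5,1,0],[0,0,-0.129],-1]]'; python3 -m jog '[[[0.3,0.4,0],[0,0,0],-1],[[0.5,0.8,0],[0,0,0],-1],[[0.5,1,0],[0,0,0],-1]]';python3 -m jog '[[[0.2,0.4,0],[0,0,0],-1],[[0.465,0.8,0],[0,0,0],-1],[[0.465,1,0],[0,0,0],-1]]';python3 -m jog '[[[0,0.4,-0.2],[0,0,0],-1],[[0,0.8,-0.6],[0,0,0],0],[[0,0.8,-1],[0,0,0],0.2],[[0,0.8,-1],[0,0,0],0.2],[[0,0.8,-1],[0,0,0],0.2]]'; python3 -c "
from h import *
s=read_state();print(s)
from scipy.spatial.transform import Rotation as R
print(R.from_quat(s['ee_rot']).as_matrix())
im=get_image('top');save(im,'t1.png')
"
```

```text
clock: 0.4
position: [317.3, -456.6, 231.3]
ee_rot: [-0.095, 0.995, 0.001, -0.0]
contact_force: [0.3, -0.5, 0.5]
gripper_width: 85.7
grasp_force: 0.0
clock: 0.7
position: [367.4, -356.5, 231.3]
ee_rot: [0.039, 0.999, 0.001, -0.0]
contact_force: [0.1, -0.9, 0.2]
gripper_width: 85.3
grasp_force: 0.0
clock: 1.0
position: [418.9, -257.7, 230.8]
ee_rot: [0.038, 0.999, 0.0, -0.0]
contact_force: [-0.2, 0.5, -0.2]
gripper_width: 85.7
grasp_force: 0.0
clock: 1.3
position: [465.9, -157.6, 231.0]
ee_rot: [0.038, 0.999, 0.0, 0.0]
contact_force: [0.3, 0.2, -0.3]
gripper_width: 85.4
grasp_force: 0.0
clock: 1.8
position: [464.0, -80.4, 131.6]
ee_rot: [0.039, 0.999, -0.001, -0.001]
contact_force: [0.2, 0.9, 0.4]
gripper_width: 34.6
grasp_force: 0.0
{'clock': 1.8, 'joints': array([ 1.75268899e-01,  2.30445915e-01, -4.99918698e-01,  1.10614439e-03,
       -8.41975509e-01, -1.82434100e+00]), 'joint_vel': array([-0.01646644, -0.03369671,  0.05088273,  0.009663  ,  0.00638041,
       -0.00081021]), 'joint_efforts': array([ 3.30436388e-01, -2.60524088e+01,  1.38494360e+01,  3.04520041e+00,
       -5.17080375e-02, -2.41435548e-03]), 'position': array([464.02240435, -80.36380187, 131.59859998]), 'ee_rot': array([ 3.87595013e-02,  9.99248185e-01, -5.67080048e-04, -6.66501538e-04]), 'contact_force': array([0.20295775, 0.88141625, 0.41523703]), 'wrist_torque': array([-0.01701459, -0.04588222,  0.01044434]), 'grasp_force': 0.0, 'gripper_width': 34.55627379644736}
[[-0.99699451  0.07745997 -0.00137596]
 [ 0.07746148  0.99699476 -0.00108164]
 [ 0.00128804 -0.00118497 -0.99999847]]
```

View pics/t1.png

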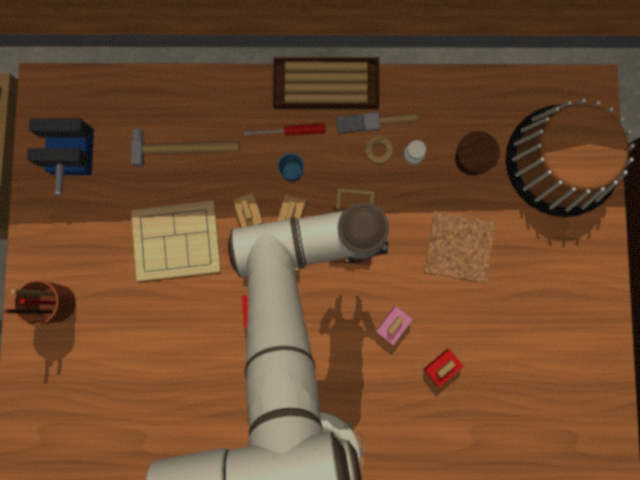

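The top view shows the gripper over the strut's free end, at about (365,240). The slab, mat and boxes haven't moved, and there is no fifth box. I descend.

```bash
python3 -m jog '[[[0,0,-0.4],[0,0,0],0],[[0,0,-0.8],[0,0,0],0],[[0,0,-0.95],[0,0,0],0],[[0,0,-0.95],[0,0,0],0]]' ; python3 -m jog '[[[0,0,-0.05],[0,0,0],0],[[0,0,-0.12],[0,0,0],0],[[0,0,-0.12],[0,0,0],0],[[0,0,-0.18],[0,0,0],0.3],[[0,0,-0.18],[0,0,0],0.5]]'; python3 -m jog '[[[0,0,0],[0,0,0],0.7],[[0,0,0],[0,0,0],0.9],[[0,0,0],[0,0,0],1],[[0,0,0],[0,0,0],1],[[0,0,0],[0,0,0],1]]'
```

```text
clock: 2.25
position: [464.1, -80.9, 36.2]
ee_rot: [0.04, 0.999, -0.0, -0.001]
contact_force: [-0.3, -0.0, 0.1]
gripper_width: 42.9
grasp_force: 0.0
clock: 2.75
position: [463.9, -80.0, 18.1]
ee_rot: [0.039, 0.999, 0.0, 0.0]
contact_force: [0.0, 0.8, -1.2]
gripper_width: 22.3
grasp_force: 48.7
clock: 3.25
position: [463.9, -80.0, 18.4]
ee_rot: [0.039, 0.999, 0.0, 0.0]
contact_force: [-0.4, 0.3, -0.4]
gripper_width: 22.1
grasp_force: 59.7
```

```bash
python3 -m jog '[[[0.001,0,0.064],[0.003,0.037,0],1],[[0.004,0,0.128],[0.006,0.074,0],1],[[0.014,-0.001,0.192],[0.008,0.111,0],1],[[0.027,-0.002,0.2545],[0.011,0.148,0],1],[[0.046,-0.003,0.316],[0.014,0.185,0],1],[[0.07,-0.005,0.3755],[0.017,0.222,0],1],[[0.098,-0.007,0.433],[0.019,0.259,0],1],[[0.131,-0.01,0.4885],[0.022,0.296,0],1],[[0.145,-0.011,0.509],[0.023,0.31,0],1],[[0.145,-0.011,0.509],[0.023,0.31,0],1],[[0.145,-0.011,0.509],[0.023,0.31,0],1]]'; python3 - <<'E'
from h import *
im=get_image('side'); save(im,'s1.png',(220,100,440,300),3)
E
```

```text
clock: 4.35
position: [478.3, -81.3, 68.9]
ee_rot: [0.037, 0.947, 0.011, -0.319]
contact_force: [-0.7, -0.8, -0.3]
gripper_width: 22.3
grasp_force: 59.8
```

View pics/s1.png

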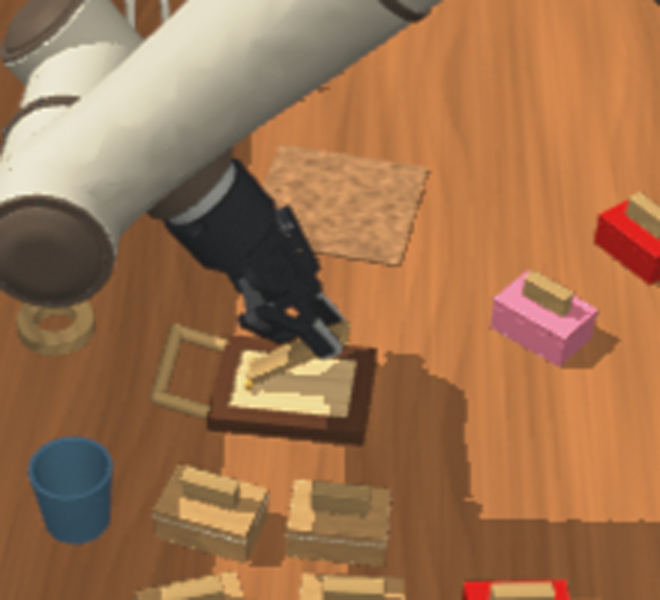

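The strut stands open off the frame back, at crop about (300,360), and the frame still lies flat. I release it and go to the handle bar.

```bash
python3 -m jog '[[[0,0,0],[0,0,0],0.3],[[0,0,0],[0,0,0],0],[[0,0,0],[0,0,0],-0.3],[[0.12,0,0.16],[0,0,0],-0.3],[[0.36,0,0.48],[0,0,0],-0.3],[[0.6,0,0.8],[0,0,0],-0.3],[[0.6,0,0.8],[0,0,0],-0.3]]' ; python3 -m jog '[[[0.1,0,0.1],[-0.005,-0.07,0],-0.3],[[0.2,0,0.3],[-0.01,-0.14,0],-0.3],[[0.3,0,0.3],[-0.015,-0.21,0],-0.3],[[0.4,0,0.3],[-0.02,-0.28,0],-0.3],[[0.5,0,0.3],[-0.023,-0.31,0],-0.3],[[0.5,0,0.3],[-0.023,-0.31,0],-0.3]]';  python3 -m jog '[[[0,0,0],[0,0,0.07],-0.3],[[0.1,0,0],[0,0,0.14],-0.3],[[0.2,0,0],[0,0,0.21],-0.3],[[0.3,0,0],[0,0,0.28],-0.3],[[0.3,0,0],[0,0,0.35],-0.3],[[0.3,0,0],[0,0,0.42],-0.3],[[0.3,0,0],[0,0,0.49],-0.3],[[0.3,0,0],[0,0,0.56],-0.3],[[0.3,0,0],[0,0,0.63],-0.3],[[0.3,-0.09,0],[0,0,0.7],-0.3],[[0.3,-0.09,0],[0,0,0.75],-0.3],[[0.3,-0.09,0],[0,0,0.75],-0.3]]'; python3 - <<'E'
from h import *
from scipy.spatial.transform import Rotation as R
s=read_state();print(s['joints'],R.from_quat(s['ee_rot']).as_matrix().round(3))
im=get_image('side'); P=pts(im);v,u=np.indices(P.shape[:2])
hs=cv2.cvtColor(im["frame"],cv2.COLOR_RGB2HSV)
m=(u>268)&(u<352)&(v>195)&(v<252)&(P[...,2]>22)&(P[...,2]<90)&(hs[...,2]>60)&(P[...,0]<560)
for uv,n,p in blobs(P,m,30):
    print(uv,n,rect(p[:,:2]),p[:,2].min(),p[:,2].max())
    a=np.polyfit(p[:,0],p[:,2],1);print("slope",np.arctan(a[0]))
save(im,'s2.png')
E
```

```text
clock: 5.1
position: [542.9, -81.5, 153.0]
ee_rot: [0.037, 0.949, 0.011, -0.314]
contact_force: [0.1, 0.4, -0.4]
gripper_width: 55.7
grasp_force: 0.0
clock: 5.7
position: [586.9, -81.0, 179.9]
ee_rot: [0.039, 0.999, 0.0, 0.0]
contact_force: [0.1, 0.3, -0.2]
gripper_width: 55.4
grasp_force: 0.0
clock: 6.9
position: [618.3, -90.3, 178.2]
ee_rot: [-0.679, 0.735, 0.001, -0.001]
contact_force: [-0.2, -0.5, 0.3]
gripper_width: 55.2
grasp_force: 0.0
[ 1.13332490e-01  4.25285238e-01 -6.65199891e-02 -5.40042325e-04
 -1.08156127e+00 -1.92235903e-01] [[-0.079 -0.997 -0.003]
 [-0.997  0.079  0.   ]
 [ 0.     0.003 -1.   ]]
(320, 218) 296 (array([507.9, -79.9]), array([84.1, 35.4]), -0.174) 22.057651502470332 81.0293638316641
slope -0.5993122190361239
```

```bash
python3 -m jog '[[[0,0,-0.4],[0,0,0],0.2],[[0,0,-0.8],[0,0,0],0.2],[[0,0,-1],[0,0,0],0.2],[[0,0,-1],[0,0,0],0.2]]' ; python3 -m jog '[[[0,0,-0.25],[0,0,0],0.2],[[0,0,-0.5],[0,0,0],0.2],[[0,0,-0.6],[0,0,0],0.2],[[0,0,-0.69],[0,0,0],0.2],[[0,0,-0.69],[0,0,0],0.2]]'; python3 -m jog '[[[0,0,0],[0,0,0],0.5],[[0,0,0],[0,0,0],0.7],[[0,0,0],[0,0,0],0.9],[[0,0,0],[0,0,0],1],[[0,0,0],[0,0,0],1],[[0,0,0],[0,0,0],1]]'
```

```text
clock: 7.35
position: [615.8, -90.1, 75.1]
ee_rot: [-0.678, 0.735, 0.003, -0.003]
contact_force: [0.2, 0.6, 0.6]
gripper_width: 33.9
grasp_force: 0.0
clock: 7.85
position: [618.5, -90.2, 10.1]
ee_rot: [-0.679, 0.734, 0.0, -0.0]
contact_force: [0.3, 0.9, 0.1]
gripper_width: 34.2
grasp_force: 0.0
clock: 8.45
position: [618.8, -90.2, 11.3]
ee_rot: [-0.679, 0.734, -0.0, 0.0]
contact_force: [-1.6, 1.4, 5.9]
gripper_width: 9.5
grasp_force: 58.7
```

```bash
python3 -m jog '[[[-0.02,0,0.12],[0,0,0],1],[[-0.05,0,0.238],[0,0,0],1],[[-0.09,0.007,0.355],[0,0,0],1],[[-0.133,0.01,0.467],[0,0,0],1],[[-0.187,0.014,0.575],[0,0,0],1],[[-0.247,0.018,0.681],[0,0,0],1],[[-0.32,0.024,0.78],[0,0,0],1],[[-0.39,0.03,0.878],[0,0,0],1],[[-0.472,0.035,0.968],[0,0,0],1],[[-0.472,0.035,0.968],[0,0,0],1]]'; python3 - <<'E'
from h import *
im=get_image('side'); save(im,'s3.png',(220,100,440,300),3)
E
```

```text
clock: 9.45
position: [570.6, -86.6, 108.7]
ee_rot: [-0.679, 0.734, -0.001, 0.001]
contact_force: [0.0, 0.6, -4.1]
gripper_width: 9.9
grasp_force: 58.7
```

View pics/s3.png

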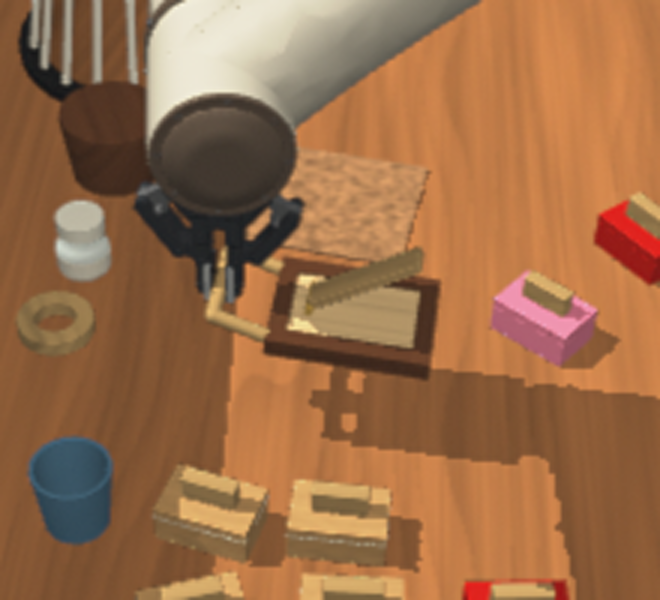

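The frame is held off the bench and has barely turned in the grip, because pad friction carries it. I'll ease the grip a little so it can swing.

```bash
cat > tilt.py <<'E'
from h import *
import sys
im=get_image('side'); P=pts(im);hs=cv2.cvtColor(im["frame"],cv2.COLOR_RGB2HSV)
u0,v0,u1,v1=map(int,sys.argv[2:6]); v,u=np.indices(P.shape[:2])
m=(u>u0)&(u<u1)&(v>v0)&(v<v1)&(P[...,2]>4)
r=m&(hs[...,2]<100)&(hs[...,1]>120)&(P[...,2]<200)
for uv,n,p in blobs(P,r,40):
    c=p.mean(0);w,V=np.linalg.eigh(np.cov((p-c).T));print("dark",uv,n,c.round(1),"min",p.min(0).round(),"max",p.max(0).round(),"normal",V[:,0].round(3))
if sys.argv[1]!='-': save(im,sys.argv[1],(220,100,440,300),3)
E
python3 tilt.py - 305 180 370 230
python3 -m jog '[[[0,0,0],[0,0,0],0.85],[[0,0,0],[0,0,0],0.85]]';python3 -m jog '[[[0,0,0],[0,0,0],0.8],[[0,0,0],[0,0,0],0.8]]'; python3 tilt.py - 290 180 370 240
```

```text
dark (360, 205) 149 [410.9 -81.6 102.2] min [ 400. -120.   97.] max [439. -37. 105.] normal [-0.064  0.003  0.998]
dark (314, 200) 58 [521.8 -83.1 109. ] min [ 515. -105.  104.] max [530. -64. 112.] normal [-0.104 -0.026  0.994]
dark (336, 220) 279 [467.4 -30.4  98.2] min [405. -39.  86.] max [532. -22. 110.] normal [-0.087 -0.992  0.092]
clock: 9.75
position: [571.1, -86.7, 106.4]
ee_rot: [-0.679, 0.734, 0.0, -0.0]
contact_force: [-0.8, 0.9, -3.2]
gripper_width: 9.8
grasp_force: 58.7
clock: 9.95
position: [571.2, -86.7, 106.6]
ee_rot: [-0.679, 0.734, 0.0, -0.0]
contact_force: [-0.1, -0.3, -3.3]
gripper_width: 9.7
grasp_force: 58.7
dark (314, 200) 60 [521.7 -83.8 108. ] min [ 515. -102.  104.] max [530. -64. 113.] normal [ 0.019 -0.038  0.999]
dark (360, 206) 149 [410.9 -80.1 101.1] min [ 400. -119.   98.] max [439. -38. 106.] normal [-0.052  0.004  0.999]
dark (335, 220) 278 [467.5 -30.4  97.1] min [405. -38.  85.] max [532. -22. 108.] normal [ 0.083  0.993 -0.08 ]
```

```bash
python3 -m jog '[[[0,0,-0.15],[0,0,0],0.8],[[0,0,-0.3],[0,0,0],0.8],[[0,0,-0.45],[0,0,0],0.8],[[0,0,-0.45],[0,0,0],0.8]]'; for c in 1 2 3; do :; done; python3 -m jog '[[[0,0,0],[0,0,0],0.78],[[0,0,0],[0,0,0],0.78]]'; python3 -m jog '[[[0,0,0],[0,0,0],0.76],[[0,0,0],[0,0,0],0.76]]';python3 -m jog '[[[0,0,0],[0,0,0],0.745],[[0,0,0],[0,0,0],0.745]]'
```

```text
clock: 10.4
position: [569.5, -86.8, 59.8]
ee_rot: [-0.679, 0.735, 0.002, -0.002]
contact_force: [0.3, 0.5, -3.3]
gripper_width: 9.8
grasp_force: 58.8
clock: 10.6
position: [572.0, -86.6, 63.0]
ee_rot: [-0.679, 0.734, -0.001, 0.001]
contact_force: [-0.4, 0.6, -4.3]
gripper_width: 9.5
grasp_force: 58.8
clock: 10.8
position: [571.6, -86.6, 62.8]
ee_rot: [-0.679, 0.734, -0.0, 0.001]
contact_force: [-1.6, -0.4, -3.0]
gripper_width: 10.6
grasp_force: 37.4
clock: 11.0
position: [571.4, -86.7, 62.5]
ee_rot: [-0.679, 0.734, -0.0, 0.0]
contact_force: [0.3, -0.2, -1.1]
gripper_width: 10.9
grasp_force: 20.5
```

Grip force can be set through the target: 20 N at 0.745. I raise slowly with that so the frame swings down.

```bash
python3 -m jog '[[[0,0,0.1],[0,0,0],0.745],[[0,0,0.2],[0,0,0],0.745],[[0,0,0.3],[0,0,0],0.745],[[0,0,0.4],[0,0,0],0.745],[[0,0,0.5],[0,0,0],0.745],[[0,0,0.6],[0,0,0],0.745],[[0,0,0.7],[0,0,0],0.745],[[0,0,0.8],[0,0,0],0.745],[[0,0,0.9],[0,0,0],0.745],[[0,0,1],[0,0,0],0.745],[[0,0,1],[0,0,0],0.745]]'; python3 tilt.py s4.png 270 150 400 280
```

```text
clock: 12.1
position: [572.5, -86.7, 164.0]
ee_rot: [-0.679, 0.734, -0.001, 0.001]
contact_force: [0.8, 0.5, -3.3]
gripper_width: 11.0
grasp_force: 18.4
dark (305, 218) 580 [540.8 -60.3  69.7] min [ 505. -136.    5.] max [579. -31. 130.] normal [ 0.895 -0.146 -0.422]
```

View pics/s4.png

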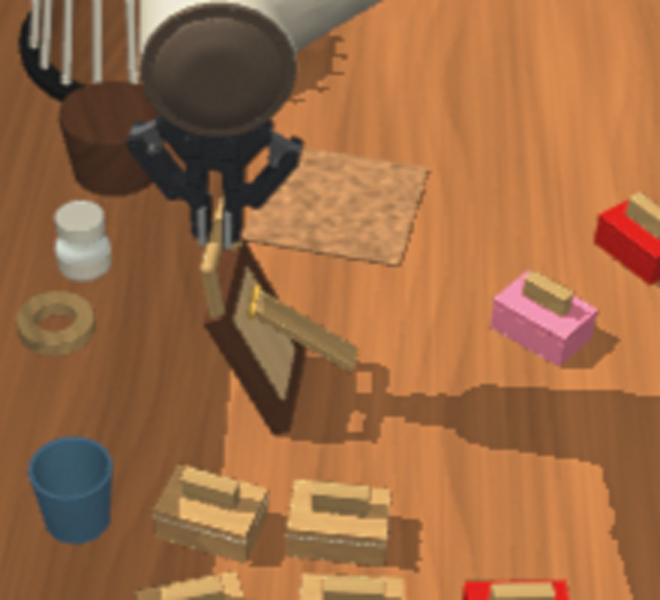

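The frame now swings well down in the grip, strut still open and edge near the bench. I raise and ease it a little more.

```bash
python3 -m jog '[[[0,0,0.25],[0,0,0],0.745],[[0,0,0.5],[0,0,0],0.745],[[0,0,0.5],[0,0,0],0.737],[[0,0,0.5],[0,0,0],0.737],[[0,0,0.5],[0,0,0],0.737]]'; python3 tilt.py - 250 130 400 280
```

```text
clock: 12.65
position: [570.1, -86.5, 210.0]
ee_rot: [-0.679, 0.734, 0.001, -0.001]
contact_force: [0.4, 0.4, -4.6]
gripper_width: 11.3
grasp_force: 11.7
dark (260, 148) 613 [ 692.1 -348.8   50.2] min [ 659. -406.    4.] max [ 725. -325.   75.] normal [ 0.726 -0.403 -0.558]
dark (298, 205) 520 [556.5 -57.5 113.3] min [ 528. -140.   42.] max [584. -32. 176.] normal [ 0.95  -0.157 -0.271]
```

```bash
python3 -m jog '[[[0,-0.2,0.1],[0,0,0],0.745],[[0,-0.5,0.1],[0,0,-0.03],0.745],[[0,-0.8,0.1],[0,0,-0.03],0.745],[[0,-1,0.1],[0,0,-0.03],0.745]]'; python3 -m jog '[[[0,-0.3,0],[0,0,0],0.745],[[0,-0.6,0],[0,0,0],0.745],[[0,-0.9,0],[0,0,0],0.745],[[0,-1,0],[0,0,0],0.745]]'; python3 -m jog '[[[0,-0.3,-0.1],[0,0,0],0.745],[[0,-0.5,-0.2],[0,0,0],0.745],[[0,-0.68,-0.2],[0,0,0],0.745],[[0,-0.68,-0.2],[0,0,0],0.745],[[0,-0.68,-0.2],[0,0,0],0.733],[[0,-0.68,-0.2],[0,0,0],0.733],[[0,-0.68,-0.2],[0,0,0],0.745]]'; python3 tilt.py s5.png 230 80 370 220
```

```text
clock: 13.1
position: [570.3, -188.2, 220.4]
ee_rot: [-0.655, 0.756, 0.001, -0.001]
contact_force: [-0.0, 0.1, -4.1]
gripper_width: 11.4
grasp_force: 13.6
clock: 13.5
position: [570.1, -289.0, 219.9]
ee_rot: [-0.654, 0.756, 0.001, -0.001]
contact_force: [-0.5, 0.4, -4.8]
gripper_width: 11.3
grasp_force: 13.6
clock: 14.2
position: [571.5, -353.8, 202.6]
ee_rot: [-0.656, 0.755, -0.0, 0.0]
contact_force: [-0.6, 0.4, -3.9]
gripper_width: 11.2
grasp_force: 13.4
dark (239, 109) 64 [ 783.5 -525.7   58.7] min [ 775. -534.   10.] max [ 792. -516.   99.] normal [0.851 0.5   0.158]
dark (302, 142) 381 [ 571.5 -319.7  101.8] min [ 547. -517.    6.] max [ 620. -294.  177.] normal [ 0.975 -0.165 -0.148]
dark (257, 145) 1089 [ 701.2 -359.1   54.5] min [ 655. -502.    4.] max [ 767. -324.   76.] normal [-0.07   0.399  0.914]
```

View pics/s5.png

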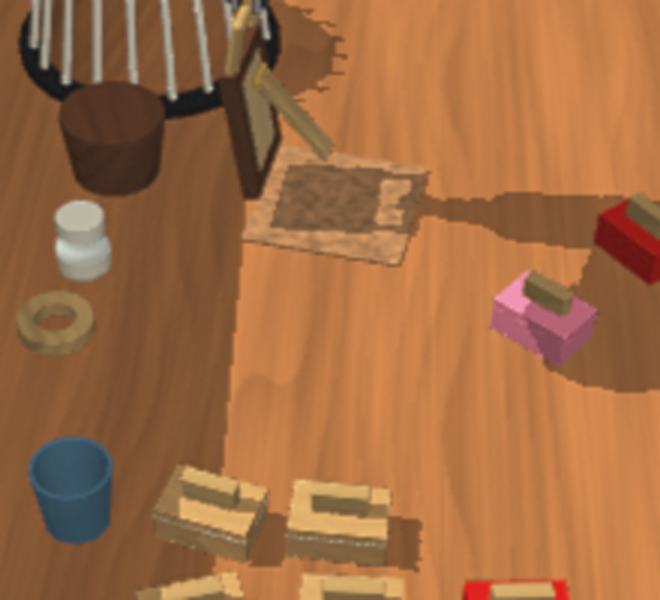

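The frame now hangs almost upright over the far edge of the mat, foot at crop (255,195) and strut towards the robot. I lower it onto the mat.

```bash
python3 -m jog '[[[-0.1,0.01,-0.1],[0,0,0],0.745],[[-0.2,0.015,-0.2],[0,0,0],0.745],[[-0.3,0.02,-0.3],[0,0,0],0.745],[[-0.35,0.025,-0.36],[0,0,0],0.745],[[-0.35,0.025,-0.40],[0,0,0],0.745],[[-0.35,0.025,-0.40],[0,0,0],0.745]]'; python3 -m jog '[[[-0.05,0.007,-0.02],[0,0,0],0.745],[[-0.12,0.016,-0.03],[0,0,0],0.745],[[-0.19,0.026,-0.03],[0,0,0],0.745],[[-0.26,0.036,-0.03],[0,0,0],0.745],[[-0.26,0.036,-0.03],[0,0,0],0.745]]'; python3 tilt.py s6.png 230 80 370 220
```

```text
clock: 14.85
position: [541.6, -353.7, 171.3]
ee_rot: [-0.657, 0.754, -0.009, 0.003]
contact_force: [1.9, 3.8, 17.6]
gripper_width: 11.4
grasp_force: 16.0
clock: 15.35
position: [513.8, -349.6, 167.5]
ee_rot: [-0.657, 0.754, -0.007, 0.002]
contact_force: [0.2, 5.1, 17.4]
gripper_width: 11.4
grasp_force: 16.7
dark (239, 109) 59 [ 783.3 -525.2   60.4] min [ 775. -536.   14.] max [ 792. -516.   98.] normal [0.817 0.554 0.158]
dark (257, 145) 1089 [ 701.3 -359.    54.8] min [ 655. -501.    4.] max [ 767. -320.   75.] normal [-0.039  0.429  0.902]
dark (315, 156) 254 [ 533.8 -307.5   65.1] min [ 516. -393.    5.] max [ 543. -294.  136.] normal [ 0.974 -0.227 -0.004]
```

View pics/s6.png

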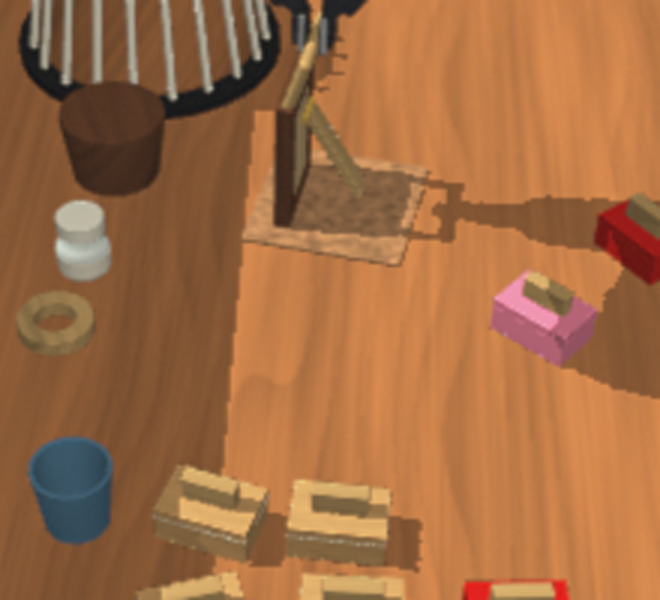

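The frame stands upright on the mat, foot at crop (285,215). I lean it back onto the strut.

```bash
python3 -m jog '[[[0,0,0.04],[0,0,0],0.745],[[-0.07,0.01,0.04],[0,0,0],0.745],[[-0.14,0.02,0.04],[0,0,0],0.745],[[-0.22,0.03,0.03],[0,0,0],0.745],[[-0.3,0.042,0.02],[0,0,0],0.745],[[-0.38,0.053,0],[0,0,0],0.745],[[-0.45,0.063,-0.02],[0,0,0],0.745],[[-0.52,0.073,-0.04],[0,0,0],0.745],[[-0.52,0.073,-0.04],[0,0,0],0.745],[[-0.52,0.073,-0.04],[0,0,0],0.745]]'; python3 tilt.py s7.png 270 90 370 220
```

```text
clock: 16.4
position: [458.5, -341.7, 155.5]
ee_rot: [-0.655, 0.755, -0.001, 0.0]
contact_force: [1.4, 0.3, 3.7]
gripper_width: 11.4
grasp_force: 16.1
dark (333, 128) 50 [ 490.4 -350.   129. ] min [ 482. -387.  100.] max [ 501. -312.  136.] normal [ 0.759 -0.216  0.614]
dark (272, 144) 88 [ 660.9 -369.7   51.3] min [ 655. -407.    5.] max [ 668. -351.   73.] normal [0.995 0.082 0.055]
dark (321, 157) 222 [ 517.2 -298.8   70.7] min [ 492. -341.    7.] max [ 542. -291.  132.] normal [0.706 0.677 0.208]
```

View pics/s7.png

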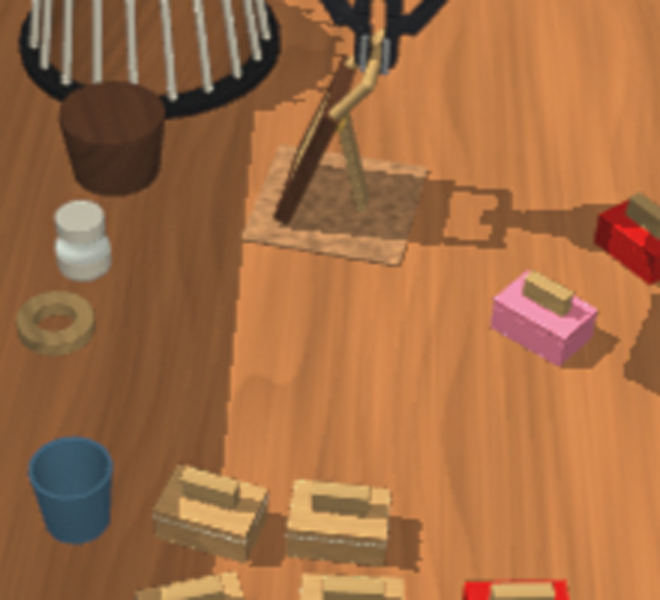

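The frame leans back on its strut on the mat. I release, raise straight up and check.

```bash
python3 -m jog '[[[0,0,0],[0,0,0],0.7],[[0,0,0],[0,0,0],0.6],[[0,0,0],[0,0,0],0.4],[[0,0,0],[0,0,0],0.2],[[0,0,0],[0,0,0],0.2],[[0,0,0.1],[0,0,0],0.2],[[0,0,0.3],[0,0,0],0.2],[[0,0,0.6],[0,0,0],0.2],[[0,0,0.9],[0,0,0],0.2],[[0,0,0.9],[0,0,0],0.2]]'; python3 tilt.py - 270 90 370 220; python3 - <<'E'
from h import *
# strut points & rim near mat in top and side views
im=get_image('side');P=pts(im);v,u=np.indices(P.shape[:2])
hs=cv2.cvtColor(im["frame"],cv2.COLOR_RGB2HSV)
m=(u>325)&(u<350)&(v>130)&(v<175)&(P[...,2]>9)&(P[...,2]<100)&(P[...,0]<500)
for uv,n,p in blobs(P,m,20): print("strut",uv,n,p[p[:,2]<20].mean(0).round(1),p[p[:,2]>70].mean(0).round(1))
m=(u>305)&(u<330)&(v>130)&(v<178)&(P[...,2]>5)&(P[...,2]<14)&(hs[...,2]<100)
print("foot near side",np.nanmean(P[m],0).round(1),m.sum())
print(read_state()['joints'].round(3))
E
```

```text
clock: 17.45
position: [460.2, -342.7, 250.9]
ee_rot: [-0.656, 0.755, -0.005, 0.002]
contact_force: [0.4, -0.1, 0.2]
gripper_width: 34.4
grasp_force: 0.0
dark (322, 153) 260 [ 516.9 -306.5   78.3] min [ 487. -385.    7.] max [ 545. -291.  133.] normal [ 0.953 -0.104  0.284]
dark (272, 144) 92 [ 661.3 -373.2   50.2] min [ 655. -488.    6.] max [ 678. -352.   74.] normal [0.993 0.099 0.061]
strut (336, 153) 159 [ 463.4 -336.3   13.9] [ 485.3 -336.9   85.7]
foot near side [ 536.9 -300.1   10.9] 12
[-0.357  0.282 -0.105 -0.    -1.182  0.215]
```

The frame is released and leans about 0.29 rad, its foot on the far half and strut tip on the near half of the mat. I re-measure the boxes while moving towards the first.

```bash
cat > bx.py <<'E'
from h import *
def run():
    out={}
    for n in("top","side"):
        im=get_image(n);P=pts(im);hs=cv2.cvtColor(im["frame"],cv2.COLOR_RGB2HSV)
        ok=(P[...,0]>380)&(P[...,0]<640)&(P[...,1]>0)&(P[...,1]<450)
        for nm,lo,hi,a,b in(("body",27,43,150,900),("body+8",37,49,150,900),("hnd",48,74,30,300)):
            for uv,k,p in blobs(P,ok&(P[...,2]>lo)&(P[...,2]<hi),a):
                c,s,an=rect(p[:,:2])
                if k<b and abs(s[0]-(44 if nm=="hnd" else 76))<8 and abs(s[1]-(15 if nm=="hnd" else 52))<7: print(n,nm,c,s,an,np.median(p[:,2]).round(1))
if __name__=="__main__": run()
E
python3 bx.py
python3 -m jog '[[[0,0.3,0],[0,0,0.07],0],[[0,0.7,0],[0,0,0.14],0],[[0,1,0],[0,0,0.166],0]]' >/dev/null; python3 -m jog '[[[0,0.3,0],[0,0,0.07],0],[[0,0.7,0],[0,0,0.14],0],[[0,1,0],[0,0,0.166],0]]' >/dev/null;python3 -m jog '[[[0,0.3,0],[0,0,0.07],0],[[0,0.7,0],[0,0,0.14],0],[[0,1,0],[0,0,0.166],0]]' >/dev/null;python3 -m jog '[[[0,0.3,0],[0,0,0.07],0],[[0,0.7,0],[0,0,0.14],0],[[0,1,0],[0,0,0.166],0]]' >/dev/null;python3 -m jog '[[[0,0.3,0],[0,0,0.07],0],[[0,0.7,-0.4],[0,0,0.14],0],[[-0.054,0.95,-0.96],[0,0,0.163],0.3],[[-0.054,0.95,-0.96],[0,0,0.163],0.3],[[-0.054,0.95,-0.96],[0,0,0.163],0.3]]'; python3 -c "
from h import *
from scipy.spatial.transform import Rotation as R
s=read_state();print(s['joints'].round(3),R.from_quat(s['ee_rot']).as_matrix()[:2,1])"
```

```text
top body [566.1 165.2] [77.  50.6] 0.321 34.0
top body [563.6  62.9] [75.6 51.2] -0.279 34.7
top body [465.3  64.9] [75.8 50.4] -0.062 34.8
top body [452. 152.] [75.9 49.5] 0.018 34.4
top hnd [566.  165.4] [43.5 13.9] 0.331 56.1
top hnd [563.5  62.4] [43.5 14.6] -0.262 56.0
top hnd [465.1  64.7] [44.4 13.9] -0.055 56.6
top hnd [452.  152.5] [42.5 14. ] 0.033 56.1
side body [565.6  64.5] [77.2 54.6] -0.303 34.4
side body [467.1  66.6] [75.3 53.3] -0.072 34.5
side body [567.4 167.3] [75.5 52.8] 0.307 34.6
side body [454.  154.2] [74.3 51.9] 0.021 34.6
side hnd [565.7  65. ] [44.7 17.5] -0.276 55.9
side hnd [466.3  66.6] [43.  19.1] 0.019 55.9
side hnd [567.7 167.1] [43.6 17.4] 0.349 55.7
side hnd [453.6 154.1] [40.7 17.2] 0.053 56.2
clock: 19.35
position: [450.4, 153.2, 145.5]
ee_rot: [1.0, 0.011, -0.004, 0.003]
contact_force: [-0.4, 0.2, 0.2]
gripper_width: 29.8
grasp_force: 0.0
[ 0.67   0.224 -0.465 -0.001 -0.891  0.923] [ 0.02155525 -0.99975517]
```

```bash
python3 -m jog '[[[0,0,-0.4],[0,0,0],0.2],[[0,0,-0.8],[0,0,0],0.2],[[0,0,-1],[0,0,0],0.2],[[0,0,-1],[0,0,0],0.2]]'; python3 -m jog '[[[0,0,-0.06],[0,0,0],0.2],[[0,0,-0.13],[0,0,0],0.2],[[0,0,-0.13],[0,0,0],0.5],[[0,0,-0.13],[0,0,0],0.7],[[0,0,-0.13],[0,0,0],1],[[0,0,-0.13],[0,0,0],1],[[0,0,-0.13],[0,0,0],1]]';python3 -m jog '[[[0,0,0.2],[0,0,0],1],[[0,0,0.5],[0,0,0],1],[[0,0,0.8],[0,0,0],1],[[0,0,0.8],[0,0,0],1]]'
```

```text
clock: 19.75
position: [451.6, 152.1, 47.2]
ee_rot: [1.0, 0.009, -0.002, 0.002]
contact_force: [0.9, 0.2, -0.2]
gripper_width: 34.1
grasp_force: 0.0
clock: 20.45
position: [453.0, 153.8, 36.6]
ee_rot: [1.0, 0.01, 0.0, -0.0]
contact_force: [-0.2, -0.6, 3.8]
gripper_width: 12.1
grasp_force: 62.0
clock: 20.85
position: [455.1, 155.4, 119.7]
ee_rot: [1.0, 0.01, 0.004, -0.002]
contact_force: [0.3, -0.4, -1.4]
gripper_width: 12.8
grasp_force: 61.4
```

```bash
python3 -m jog '[[[0,0.3,0],[0,0,0.01],1],[[0.05,0.6,0],[0,0,0.03],1],[[0.1,1,0],[0,0,0.041],1]]' >/dev/null;python3 -m jog '[[[0,0.3,0],[0,0,0],1],[[0.02,0.6,0],[0,0,0],1],[[0.036,1,0],[0,0,0],1]]' >/dev/null; python3 -m jog '[[[0,0.2,0],[0,0,0],1],[[0,0.386,0],[0,0,0],1],[[0,0.386,-0.2],[0,0,0],1],[[0,0.386,-0.4],[0,0,0],1],[[0,0.386,-0.6],[0,0,0],1],[[0,0.386,-0.66],[0,0,0],1],[[0,0.386,-0.69],[0,0,0],1],[[0,0.386,-0.71],[0,0,0],1],[[0,0.386,-0.71],[0,0,0],1]]'; python3 -m jog '[[[0,0,0],[0,0,0],0.6],[[0,0,0],[0,0,0],0.4],[[0,0,0],[0,0,0],0.2],[[0,0,0],[0,0,0],0.2],[[0,0,0.1],[0,0,0],0.2],[[0,0,0.4],[0,0,0],0.2],[[0,0,0.8],[0,0,0],0.2],[[0,0,1],[0,0,0],0.2]]'; python3 -m jog '[[[0.1,-0.3,0],[0,0,0],0.2],[[0.1,-0.6,0],[0,0,0],0.2],[[0,-1,0],[0,0,0],0.2]]' >/dev/null; python3 -m jog '[[[0,-0.3,0],[0,0,0],0.2],[[0,-0.6,0],[0,0,0],0.2],[[0,-1,0],[0,0,0],0.2]]' ; python3 bx.py
```

```text
clock: 22.35
position: [466.6, 392.6, 45.5]
ee_rot: [0.999, 0.053, 0.0, -0.0]
contact_force: [0.4, -0.7, -1.3]
gripper_width: 12.5
grasp_force: 61.2
clock: 23.15
position: [467.7, 393.6, 149.6]
ee_rot: [0.999, 0.053, 0.002, -0.002]
contact_force: [0.3, 0.2, 0.7]
gripper_width: 34.0
grasp_force: 0.0
clock: 23.75
position: [466.7, 191.9, 146.1]
ee_rot: [0.999, 0.054, 0.001, -0.001]
contact_force: [0.1, 0.6, -0.1]
gripper_width: 34.0
grasp_force: 0.0
top body [566.3 165.4] [76.9 50.5] 0.319 34.7
top body [563.3  62.8] [75.4 50.5] -0.275 35.0
top body [465.1  64.9] [76.2 50.2] -0.053 35.1
top hnd [565.9 165.1] [44.2 14. ] 0.327 56.4
top hnd [563.2  62.7] [44.3 14.3] -0.296 55.8
top hnd [465.   64.8] [44.  13.7] -0.087 56.9
side body [566.   65.1] [77.3 52.2] -0.294 34.5
side body [567.6 167.3] [75.7 53.7] 0.323 34.6
side body+8 [467.  393.9] [75.  51.8] 0.112 42.8
side hnd [565.   64.9] [44.6 17.3] -0.301 55.9
side hnd [568.1 166.7] [43.6 17. ] 0.312 55.6
side hnd [467.2 394.3] [43.6 15.9] 0.159 64.0
```

```bash
python3 -m jog '[[[0,-0.3,0],[0,0,-0.03],0.2],[[0,-0.6,0],[0,0,-0.06],0.2],[[0,-1,0],[0,0,-0.08],0.2],[[0,-1,0],[0,0,-0.08],0.2]]' >/dev/null; python3 -m jog '[[[0,-0.263,-0.1],[0,0,0],0.2],[[0,-0.263,-0.5],[0,0,0],0.2],[[0,-0.263,-0.9],[0,0,0],0.2],[[0,-0.263,-1],[0,0,0],0.2],[[0,-0.263,-1],[0,0,0],0.2]]'; python3 -m jog '[[[0,0,-0.09],[0,0,0],0.2],[[0,0,-0.09],[0,0,0],0.5],[[0,0,-0.09],[0,0,0],0.7],[[0,0,-0.09],[0,0,0],1],[[0,0,-0.09],[0,0,0],1],[[0,0,-0.09],[0,0,0],1]]';python3 -m jog '[[[0,0,0.2],[0,0,0],1],[[0,0,0.5],[0,0,0],1],[[0,0,0.8],[0,0,0],1],[[0,0,0.8],[0,0,0],1]]'
```

```text
clock: 24.75
position: [466.1, 66.2, 44.3]
ee_rot: [1.0, -0.03, -0.001, 0.001]
contact_force: [-0.1, 0.7, 1.2]
gripper_width: 34.5
grasp_force: 0.0
clock: 25.35
position: [466.8, 66.3, 36.8]
ee_rot: [1.0, -0.031, 0.001, -0.0]
contact_force: [-1.0, 0.8, 4.8]
gripper_width: 12.6
grasp_force: 62.1
clock: 25.75
position: [469.0, 67.0, 119.8]
ee_rot: [1.0, -0.03, 0.004, -0.002]
contact_force: [0.5, 0.1, -1.0]
gripper_width: 12.8
grasp_force: 61.3
```

```bash
python3 -m jog '[[[0,0.3,0],[0,0,0.02],1],[[0.05,0.6,0],[0,0,0.05],1],[[0.1,1,0],[0,0,0.08],1]]' >/dev/null;python3 -m jog '[[[0,0.3,0],[0,0,0],1],[[0.017,0.6,0],[0,0,0],1],[[0.017,1,0],[0,0,0],1]]' >/dev/null; python3 -m jog '[[[0,0.1,0],[0,0,0],1],[[0,0.209,0],[0,0,0],1],[[0,0.209,-0.2],[0,0,0],1],[[0,0.209,-0.4],[0,0,0],1],[[0,0.209,-0.6],[0,0,0],1],[[0,0.209,-0.66],[0,0,0],1],[[0,0.209,-0.69],[0,0,0],1],[[0,0.209,-0.715],[0,0,0],1],[[0,0.209,-0.715],[0,0,0],1]]'; python3 -m jog '[[[0,0,0],[0,0,0],0.6],[[0,0,0],[0,0,0],0.4],[[0,0,0],[0,0,0],0.2],[[0,0,0],[0,0,0],0.2],[[0,0,0.1],[0,0,0],0.2],[[0,0,0.4],[0,0,0],0.2],[[0,0,0.8],[0,0,0],0.2],[[0,0,1],[0,0,0],0.2]]'; python3 -m jog '[[[0,-0.3,0],[0,0,0],0.2],[[0,-0.6,0],[0,0,0],0.2],[[0,-1,0],[0,0,0],0.2],[[0,-1,0],[0,0,0],0.2]]';python3 bx.py
```

```text
clock: 27.25
position: [478.5, 287.2, 45.2]
ee_rot: [0.999, 0.053, 0.001, -0.0]
contact_force: [-0.5, 0.6, -1.0]
gripper_width: 12.7
grasp_force: 61.2
clock: 28.05
position: [479.5, 288.0, 148.7]
ee_rot: [0.999, 0.053, 0.002, -0.002]
contact_force: [0.6, 0.9, 0.5]
gripper_width: 34.5
grasp_force: 0.0
clock: 28.45
position: [477.0, 183.5, 145.2]
ee_rot: [0.999, 0.051, -0.001, 0.0]
contact_force: [-0.2, 0.5, 0.3]
gripper_width: 33.8
grasp_force: 0.0
top body [566.  165.5] [76.2 50.4] 0.324 34.6
top body [563.7  62.7] [75.6 51.4] -0.272 34.9
top hnd [566.1 165.3] [44. 14.] 0.328 56.1
top hnd [562.9  62.8] [43.1 14.2] -0.254 56.3
side body [565.4  65.3] [76.1 52.5] -0.271 34.6
side body [567.4 167.4] [75.3 55.1] 0.309 34.6
side body [467.2 394.8] [75.4 52. ] 0.085 41.2
side body+8 [478.4 288.2] [74.8 53.4] 0.104 42.7
side body+8 [467.  393.8] [74.8 52. ] 0.115 42.8
side hnd [565.2  64.3] [44.  17.5] -0.252 55.9
side hnd [567.4 168. ] [44.  17.1] 0.38 55.8
side hnd [478.5 289.2] [43.2 15. ] 0.09 63.4
side hnd [466.9 393.5] [43.5 16.3] 0.099 63.6
```

```bash
python3 -m jog '[[[0.3,-0.1,0],[0,0,0.05],0.2],[[0.6,-0.2,0],[0,0,0.103],0.2],[[0.891,-0.202,0],[0,0,0.103],0.2],[[0.891,-0.202,-0.4],[0,0,0.103],0.2],[[0.891,-0.202,-0.8],[0,0,0.103],0.2],[[0.891,-0.202,-1],[0,0,0.103],0.2],[[0.891,-0.202,-1],[0,0,0.103],0.2]]';  python3 -m jog '[[[0,0,-0.085],[0,0,0],0.2],[[0,0,-0.085],[0,0,0],0.5],[[0,0,-0.085],[0,0,0],0.7],[[0,0,-0.085],[0,0,0],1],[[0,0,-0.085],[0,0,0],1],[[0,0,-0.085],[0,0,0],1]]';python3 -m jog '[[[0,0,0.2],[0,0,0],1],[[0,0,0.5],[0,0,0],1],[[0,0,0.9],[0,0,0],1],[[0,0,0.9],[0,0,0],1]]'
```

```text
clock: 29.25
position: [565.4, 166.6, 41.2]
ee_rot: [0.987, 0.16, -0.003, 0.001]
contact_force: [-1.0, 0.3, -0.7]
gripper_width: 34.1
grasp_force: 0.0
clock: 29.85
position: [567.6, 167.1, 37.0]
ee_rot: [0.987, 0.16, 0.001, -0.0]
contact_force: [-1.4, 0.7, 2.8]
gripper_width: 12.4
grasp_force: 61.8
clock: 30.25
position: [570.7, 168.2, 132.1]
ee_rot: [0.987, 0.161, 0.006, -0.001]
contact_force: [0.3, 0.5, -2.2]
gripper_width: 12.8
grasp_force: 61.2
```

```bash
python3 -m jog '[[[0,0.2,0],[0,0,0.07],1],[[0,0.4,0],[0,0,0.14],1],[[0,0.6,0],[0,0,0.21],1],[[0,0.8,0],[0,0,0.28],1],[[0,1,0],[0,0,0.33],1]]' >/dev/null;python3 -m jog '[[[0,0.2,0],[0,0,0.07],1],[[0,0.4,0],[0,0,0.14],1],[[-0.1,0.6,0],[0,0,0.21],1],[[-0.2,0.8,0],[0,0,0.28],1],[[-0.329,1,0],[0,0,0.3175],1]]' >/dev/null; python3 -m jog '[[[0,0.1,0],[0,0,0],1],[[0,0.194,0],[0,0,0],1],[[0,0.194,-0.2],[0,0,0],1],[[0,0.194,-0.4],[0,0,0],1],[[0,0.194,-0.6],[0,0,0],1],[[0,0.194,-0.75],[0,0,0],1],[[0,0.194,-0.79],[0,0,0],1],[[0,0.194,-0.815],[0,0,0],1],[[0,0.194,-0.815],[0,0,0],1]]'; python3 -m jog '[[[0,0,0],[0,0,0],0.6],[[0,0,0],[0,0,0],0.4],[[0,0,0],[0,0,0],0.3],[[0,0,0],[0,0,0],0.3],[[0,0,0.1],[0,0,0],0.3],[[0,0,0.4],[0,0,0],0.3],[[0,0,0.8],[0,0,0],0.3],[[0,0,1],[0,0,0],0.3]]'; python3 -m jog '[[[0,-0.3,0],[0,0,0],0.2],[[0,-0.6,0],[0,0,0],0.2],[[0,-1,0],[0,0,0],0.2]]'>/dev/null;python3 -m jog '[[[0,-0.3,0],[0,0,0],0.2],[[-0.2,-0.6,0],[0,0,0],0.2],[[-0.2,-1,0],[0,0,0],0.2],[[-0.2,-1,0],[0,0,0],0.2]]';python3 bx.py; python3 -c "
from h import *
print(read_state()['joints'])"
```

```text
clock: 32.15
position: [535.0, 386.5, 45.4]
ee_rot: [0.668, 0.744, 0.001, 0.0]
contact_force: [-0.0, 0.2, -1.9]
gripper_width: 12.7
grasp_force: 61.2
clock: 32.95
position: [535.8, 387.3, 149.3]
ee_rot: [0.668, 0.744, 0.003, 0.001]
contact_force: [0.3, -0.3, 0.3]
gripper_width: 30.4
grasp_force: 0.0
clock: 33.65
position: [513.2, 182.6, 145.6]
ee_rot: [0.67, 0.743, -0.0, -0.0]
contact_force: [0.4, 0.1, -0.3]
gripper_width: 34.0
grasp_force: 0.0
top body [563.3  62.9] [75.9 50.6] -0.276 34.8
top body+8 [473.6 286.6] [69.6 51.8] 0.091 42.9
top hnd [563.8  62.7] [44.9 14.2] -0.291 56.1
top hnd [474.8 288.5] [40.6 18.4] 0.104 63.7
side body+8 [478.3 288.3] [75.  53.2] 0.095 42.8
side body+8 [535.  387.3] [77.7 49.3] -1.457 42.8
side body+8 [466.9 394.3] [74.9 52.8] 0.114 42.8
side hnd [478.6 288.8] [43.1 16. ] 0.088 63.3
side hnd [535.5 387.7] [46.8 13. ] -1.464 64.3
side hnd [466.8 394.1] [43.6 15.4] 0.099 63.8
[ 6.42643209e-01  3.31680296e-01 -3.06805232e-01  3.60803798e-04
 -9.30294374e-01  2.60445627e+00]
```

```bash
python3 -m jog '[[[0.1,-0.15,0],[0,0,-0.07],0.2],[[0.2,-0.3,0],[0,0,-0.14],0.2],[[0.3,-0.5,0],[0,0,-0.21],0.2],[[0.4,-0.7,0],[0,0,-0.28],0.2],[[0.5,-0.8,0],[0,0,-0.35],0.2],[[0.506,-1,0],[0,0,-0.42],0.2],[[0.506,-1,0],[0,0,-0.467],0.2]]' >/dev/null; python3 -m jog '[[[0,-0.1,0],[0,0,-0.07],0.2],[[0,-0.219,0],[0,0,-0.14],0.2],[[0,-0.219,0],[0,0,-0.21],0.2],[[0,-0.219,0],[0,0,-0.28],0.2],[[0,-0.219,0],[0,0,-0.35],0.2],[[0,-0.219,0],[0,0,-0.42],0.2],[[0,-0.219,-0.3],[0,0,-0.467],0.2],[[0,-0.219,-0.7],[0,0,-0.467],0.2],[[0,-0.219,-1],[0,0,-0.467],0.2],[[0,-0.219,-1],[0,0,-0.467],0.2]]'; python3 -m jog '[[[0,0,-0.085],[0,0,0],0.2],[[0,0,-0.085],[0,0,0],0.5],[[0,0,-0.085],[0,0,0],0.7],[[0,0,-0.085],[0,0,0],1],[[0,0,-0.085],[0,0,0],1],[[0,0,-0.085],[0,0,0],1]]';python3 -m jog '[[[0,0,0.2],[0,0,0],1],[[0,0,0.5],[0,0,0],1],[[0,0,0.9],[0,0,0],1],[[0,0,0.9],[0,0,0],1]]'
```

```text
clock: 35.45
position: [562.4, 64.3, 40.6]
ee_rot: [0.99, -0.139, -0.004, 0.002]
contact_force: [-0.4, 0.0, 0.0]
gripper_width: 34.5
grasp_force: 0.0
clock: 36.05
position: [565.4, 64.5, 37.1]
ee_rot: [0.99, -0.139, 0.001, -0.0]
contact_force: [-1.5, 0.8, 4.1]
gripper_width: 12.4
grasp_force: 61.9
clock: 36.45
position: [568.6, 65.2, 131.8]
ee_rot: [0.99, -0.138, 0.006, -0.002]
contact_force: [1.4, -0.3, -0.7]
gripper_width: 12.5
grasp_force: 61.3
```

```bash
python3 -m jog '[[[0,0.2,0],[0,0,-0.07],1],[[0,0.4,0],[0,0,-0.14],1],[[0,0.6,0],[0,0,-0.21],1],[[0,0.8,0],[0,0,-0.28],1],[[0,1,0],[0,0,-0.3],1]]' >/dev/null;python3 -m jog '[[[0,0.2,0],[0,0,-0.07],1],[[0,0.4,0],[0,0,-0.14],1],[[-0.1,0.6,0],[0,0,-0.21],1],[[-0.2,0.8,0],[0,0,-0.266],1],[[-0.22,1,0],[0,0,-0.266],1]]' >/dev/null; python3 -m jog '[[[0,0.2,0],[0,0,0],1],[[0,0.423,0],[0,0,0],1],[[0,0.423,-0.2],[0,0,0],1],[[0,0.423,-0.4],[0,0,0],1],[[0,0.423,-0.6],[0,0,0],1],[[0,0.423,-0.75],[0,0,0],1],[[0,0.423,-0.79],[0,0,0],1],[[0,0.423,-0.815],[0,0,0],1],[[0,0.423,-0.815],[0,0,0],1]]'; python3 -m jog '[[[0,0,0],[0,0,0],0.6],[[0,0,0],[0,0,0],0.4],[[0,0,0],[0,0,0],0.3],[[0,0,0],[0,0,0],0.3],[[0,0,0.1],[0,0,0],0.3],[[0,0,0.4],[0,0,0],0.3],[[0,0,0.8],[0,0,0],0.3],[[0,0,1],[0,0,0],0.3]]'; python3 -m jog '[[[0,-0.3,0.3],[0,0,0],0.2],[[0,-0.6,0.6],[0,0,0],0.2],[[0,-1,1],[0,0,0],0.2]]'>/dev/null;python3 -m jog '[[[0,-0.3,0],[0,0,0],0.2],[[-0.3,-0.6,0],[0,0,0],0.2],[[-0.8,-1,0],[0,0,0],0.2],[[-0.8,-1,0],[0,0,0],0.2],[[-0.8,-1,0],[0,0,0],0.2]]';python3 bx.py; python3 -c "
from h import *
im=get_image('top');save(im,'end_t.png');im=get_image('side');save(im,'end_s.png')"; python3 tilt.py - 270 90 370 220
```

```text
clock: 38.35
position: [543.5, 307.4, 45.3]
ee_rot: [0.744, -0.668, 0.0, -0.001]
contact_force: [0.9, -0.3, -1.3]
gripper_width: 12.7
grasp_force: 61.4
clock: 39.15
position: [544.5, 307.5, 149.2]
ee_rot: [0.744, -0.668, 0.001, -0.003]
contact_force: [1.6, -0.1, 0.4]
gripper_width: 29.9
grasp_force: 0.0
clock: 39.95
position: [461.6, 110.0, 241.4]
ee_rot: [0.744, -0.669, 0.0, -0.001]
contact_force: [1.1, 0.4, 0.3]
gripper_width: 34.4
grasp_force: 0.0
top body+8 [541.6 307. ] [76.7 50.8] -1.459 42.8
top body+8 [533.7 385.4] [76.1 51.1] -1.457 42.6
top hnd [543.6 307.1] [45.1 17.8] -1.466 63.2
top hnd [533.3 385.3] [45.4 15. ] -1.463 62.8
side body+8 [478.4 288.3] [75.3 52.9] 0.119 43.0
side body+8 [467.2 393.2] [74.8 52.7] 0.11 42.9
side hnd [543.  308.2] [46.9 11.9] -1.473 64.4
side hnd [478.7 288.8] [43.5 15.9] 0.13 63.4
side hnd [535.5 387.4] [46.4 13. ] -1.463 64.5
side hnd [466.9 394.2] [43.4 14.9] 0.101 63.7
dark (272, 144) 86 [ 660.8 -369.8   52.6] min [ 655. -409.    7.] max [ 668. -349.   72.] normal [0.995 0.086 0.053]
dark (315, 166) 63 [ 533.3 -301.2   35.9] min [ 525. -362.    7.] max [ 545. -293.   78.] normal [ 0.974 -0.055  0.222]
```

View pics/end_t.png

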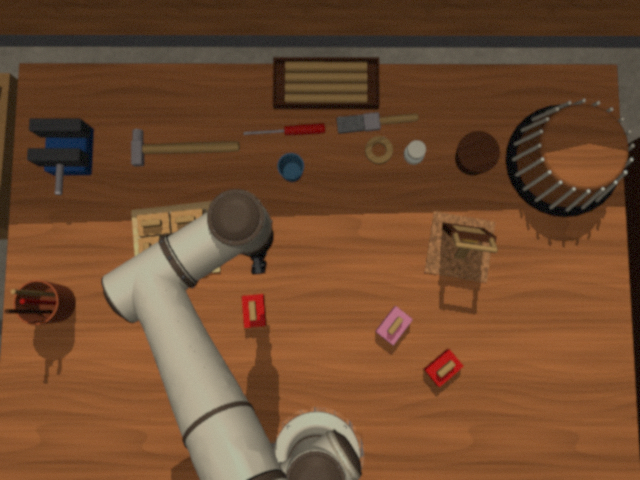

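View pics/end_s.png

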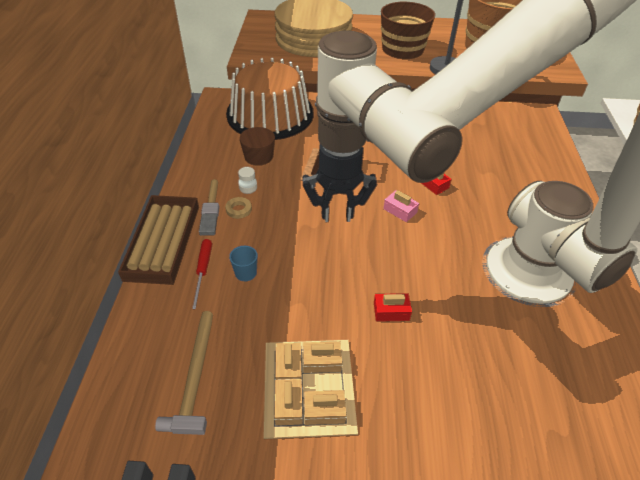

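The top and side views show all four kit boxes inside their outlines on the slab, within about 2 mm of the places. The frame stands on the mat at top pixel (468,237) and nothing else has moved.

```bash
python3 -c "
from bench import job_done
print(job_done())"
```

```text
the job is handed in; nothing more can be done
None
```

The job is handed in, with no verdict returned: the frame stands on its opened strut on the mat facing away from the robot, all four kit boxes are in outlined places on the slab, and nothing else looks moved.

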